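# Put the dial soil probes away in the trays of their length

## Robot

A 6-joint arm with a two-finger parallel gripper is mounted at the origin on the work surface. World frame = base frame: x ahead of the robot, y to its left, z up, the work surface at z = 0. Lengths are in m, angles in rad, forces in N, time in s.
With the tool pointing down it reaches from about 0.425 to 0.95 m from the base axis. Payload 3.5 kg.
Tool frame: the origin (TCP) lies between the finger pads; the fingertips stand 22 mm ahead of it and the grasp point (between the pads) lies 3 mm ahead of it (ctrl.nose_length is the z of the fingertips in the tool frame, in m); z points along the fingers, y is the line along which they close (so a half turn about z gives the same grasp; the last joint's range is limited). The gripper opens to 85 mm and grips with 20 to 120 N. Pads are 22 mm wide; open, the fingers measure 114 mm over their backs; the gripper's body (76 mm by 85 mm) begins 54 mm behind the grasp point. The pads swing forward as they close: fully open they stand 13 mm farther back than shut.
Start: joints at [-1.498, 0.286, 1.577, -0, 1.279, -0.15], TCP at [0.149, -0.658, 0.253] pointing down, gripper open.
Joint ranges: [-2.77, 2.77], [-0.9, 2.22], [0.21, 2.48], [-1.53, 4.67], [0.24, 2.81], [-2.84, 2.84]. Speed limits (rad/s): [2.79, 2.79, 3.14, 3.14, 3.14, 3.14].

## Interface

Orientations are given as a unit quaternion [x, y, z, w].
In Python, from plant import ctrl gives the robot as it stands. The module is installed in compiled form; this text tells all that it offers.
- The arm moves only by the tool send_rows, never from a script. Its argument "rows" is text: rows parted by semicolons, each of 7 numbers parted by spaces: the turn, a rotation vector about the tool's x, y, z in a scale on which 1.0 is 90 degrees, then the shift along the tool's x, y, z in shares of 600 mm (1.0 is 600 mm), then the opening, from -1 (shut) to 1 (fully open). A call has 1 to 8 rows; each row is the pose to reach, as a shift and turn from the pose commanded when the call began, along the tool's axes at that moment; what a row does not reach only later rows make up. A row lasts 1/8 s, in which the tool goes at most 62.5 mm and 10.7 degrees, less where a joint would pass 70% of its speed; a pose out of reach is approached as far as the arm can. No shift or turn number may pass 1 either way. A call with a gripper value outside its range is refused whole. The fingers move at their own pace and stop on an object; "grip_force" is the grip in N (left out, the last holds). Time passes only in rows, so rows that repeat a pose let the fingers close. It gives the time, the measured TCP pose, the force, the opening and the grip force at its end, in the units of the state.
- ctrl.get_state(): the state, without advancing time (a new reading comes with each control period).
- ctrl.read_camera(name): name is "scene" or "top"; returns a dict with "color" (384x512x3 uint8, red, green, blue), "fx", "fy", "cx", "cy" (pixels), "extrinsics" (4x4, takes a point from world to camera coordinates). Camera axes: x right, y down, z forward; pixel columns grow to the right and rows downward; lengths in m; the calibration is good to about 2 mm. A picture is of the moment at which its call begins. There is no depth.
- ctrl.sign_off(): hands the job in; it is judged then, once.
Trained networks look in a picture, given as the dict that the camera call returned (one of the last four; its "shot" number tells which), for a name from the list of things; names that differ only in an ending like _2 or _b are one class to them, and where a whole thing is asked for, a point or a joint stands for the part that bears it (a point fixed in the world has none). Each returns a list of dicts, best first, with "p" (0 to 1); they miss things now and then, are a little off and sometimes report something else, mostly with a low value. They report only what shows in the picture. A call takes as long as a camera call.
- ctrl.look_for(picture, target): "position" ([x, y, z] in m, in the coordinates of the camera as it stood for that picture, good to about 4 mm: the middle of the surface that is visible of it).
The state is a dict: "time": time; "qpos": joint angles; "dq": joint speeds; "joint_efforts": joint torques, N m; "eef_pos": TCP position; "tcp_rot": TCP orientation; "contact_force": force on the tool from outside, world axes, zero at the start; "wrist_torque": the same for the moment, N m; "opening": opening from 0.0 (shut) to 1.0 (fully open); "finger_force": force on a finger pad.
Only numpy, scipy, OpenCV 4.12 (cv2) and the standard library are available. Lean on these libraries where they do the work, as an engineer would, in place of code of your own. Each camera call takes 0.05 s, during which the arm holds its last target. There are 200 camera calls.

## Task

Put the three dial soil probes on the potting bench away, each in the grey drawer tray of its own length: the short probe in the short tray, the middle one in the middle tray and the long one in the long tray. Carry each one level, minding its heavy dial head, and set it down gently so that it lies flat on the tray's floor. Leave the dibber, lighter, trowel and small pot where they are.

Things in the scene. Friction and masses are not known exactly. Their poses are not given: they have to be found in the camera images.
- probe_short: Short soil probe, 150 mm long, lies dial up: heavy steel dial 42 mm across, 18 high, white face; dark neck; round stem 10 thick, axis 8 mm above the underside; dark tip 16 thick, 25 long. About 180 g. Origin: under mid-length, on the underside; x to the tip, z up. Dial centre x = -54 mm; balance point on the stem x = -12 mm. Starts with the dial towards the robot.
- probe_middle: Middle soil probe, 185 mm long, lies dial up: heavy steel dial 42 mm across, 18 high, white face; dark neck; round stem 10 thick, axis 8 mm above the underside; dark tip 16 thick, 25 long. About 210 g. Origin: under mid-length, on the underside; x to the tip, z up. Dial centre x = -71.5 mm; balance point on the stem x = -23.5 mm. Starts with the dial towards the robot.
- probe_long: Long soil probe, 220 mm long, lies dial up: heavy steel dial 42 mm across, 18 high, white face; dark neck; round stem 10 thick, axis 8 mm above the underside; dark tip 16 thick, 25 long. About 250 g. Origin: under mid-length, on the underside; x to the tip, z up. Dial centre x = -89 mm; balance point on the stem x = -35 mm. Starts with the dial towards the robot.
- tray_short: The short tray: open grey plastic drawer tray, 186 x 86 mm outside, 30 mm high, walls and floor 3 mm thick, so the short probe (150 mm) lies in its 180 x 80 mm inside either way round. Stands fast on the bench. Origin: centre of its underside; x along its length, z up.
- tray_middle: The middle tray: open grey plastic drawer tray, 221 x 86 mm outside, 30 mm high, walls and floor 3 mm thick, so the middle probe (185 mm) lies in its 215 x 80 mm inside either way round. Stands fast on the bench. Origin: centre of its underside; x along its length, z up.
- tray_long: The long tray: open grey plastic drawer tray, 256 x 86 mm outside, 30 mm high, walls and floor 3 mm thick, so the long probe (220 mm) lies in its 250 x 80 mm inside either way round. Stands fast on the bench. Origin: centre of its underside; x along its length, z up.
- dibber: Bystander, lies among the probes and trays: wooden dibber with a steel point, 200 mm long, 22 mm thick, with an 88 mm cross handle. Origin: under its middle; x towards the point.
- lighter: Bystander, beside the dibber: dark blue pocket lighter, 80 x 24 x 12 mm, lying flat. Origin: centre of its underside; x towards its metal end.
- trowel: Bystander, on the robot's side of the bench: hand trowel, 290 mm long, 75 mm wide, 28 mm high, wooden handle. Origin: on the bench under the neck; x towards the blade.
- pot_small: Bystander, on the robot's side of the bench: small empty reddish-brown plastic pot, 78 mm across and 66 mm high. Origin: centre of its underside, z up.

How it is judged:
At the end, for the whole second after the job is handed in: Each probe lies flat in the tray of its own length: its middle within 26 mm of the tray's middle seen from above (anywhere inside), its underside less than 8 mm above the underside of the tray, level to 0.08 rad, released and at rest (horizontal distance between probe_short and tray_short below 0.026 m and z of probe_short in the frame of tray_short between -0.002 and 0.008 m and angle between each of probe_short, probe_middle, probe_long's own z axis and vertical below 0.08 rad and linear speed of each of probe_short, probe_middle, probe_long below 0.02 m/s and angular speed of each of probe_short, probe_middle, probe_long below 0.2 rad/s and horizontal distance between probe_middle and tray_middle below 0.026 m and z of probe_middle in the frame of tray_middle between -0.002 and 0.008 m and horizontal distance between probe_long and tray_long below 0.026 m and z of probe_long in the frame of tray_long between -0.002 and 0.008 m); the robot touches nothing.
It fails at once if a probe tips more than about 11 degrees (0.2 rad) out of level (angle between any of probe_short, probe_middle, probe_long's own z axis and vertical above 0.2 rad).
It fails at once if a probe drops into its tray: still faster than 0.5 m/s when its underside is within 20 mm of the tray's underside (a fall of some 15 mm or more) ((horizontal distance between probe_short and tray_short below 0.1 m and z of probe_short in the frame of tray_short below 0.02 m and linear speed of probe_short above 0.5 m/s) or (horizontal distance between probe_middle and tray_middle below 0.1 m and z of probe_middle in the frame of tray_middle below 0.02 m and linear speed of probe_middle above 0.5 m/s) or (horizontal distance between probe_long and tray_long below 0.1 m and z of probe_long in the frame of tray_long below 0.02 m and linear speed of probe_long above 0.5 m/s)).
It fails at once if the dibber, lighter, trowel or small pot is pushed more than 30 mm from where it lay (distance of any of dibber, lighter, trowel, pot_small from where it was at the start of the episode above 0.03 m).
It also fails if it takes over 83 s, if anything falls off the work surface, if the arm or the gripper's body presses on something with over 40 N, if the wrist force passes 120 N, or if a joint passes its speed limit or range.

## Working session

There is one attempt and no reset: what is moved stays moved. The work goes in short steps, Python scripts to look and compute and a tool call to move; the robot and the scene stay as the last step left them, time stands still between calls to the robot, and variables do not carry over. Pictures are saved under pics/ and viewed, at most 14 in all, crops included, and the job is handed in when it is done.

Besides the shell and the picture viewer there is one more tool, called after "Request:" in YAML: its name, and indented under it one key for each argument. send_rows: Moves the arm, as the interface text tells. Its arguments: {"type":"object","properties":{"rows":{"type":"string"},"grip_force":{"type":"number"}},"required":["rows"]}

```bash
mkdir -p pics
cat > h.py <<'E'
import numpy as np, cv2
from plant import ctrl
from scipy.spatial.transform import Rotation as R
def shot(cam,name=None):
    p=ctrl.read_camera(cam)
    if name: cv2.imwrite('pics/'+name,cv2.cvtColor(p['color'],cv2.COLOR_RGB2BGR))
    return p
def w2p(p,X):
    E=np.array(p['extrinsics']);c=E[:3,:3]@np.array(X)+E[:3,3]
    return np.array([p['fx']*c[0]/c[2]+p['cx'],p['fy']*c[1]/c[2]+p['cy']])
def p2w(p,u,v,z):
    E=np.array(p['extrinsics']);Rm=E[:3,:3];o=-Rm.T@E[:3,3]
    d=Rm.T@np.array([(u-p['cx'])/p['fx'],(v-p['cy'])/p['fy'],1]);return o+d*(z-o[2])/d[2]
def c2w(p,X):
    E=np.array(p['extrinsics']);return E[:3,:3].T@(np.array(X)-E[:3,3])
E
python3 - <<'E'
from h import *
for cam in('top','scene'):
    p=shot(cam,cam+'0.png'); E=np.array(p['extrinsics']); print(cam,(-E[:3,:3].T@E[:3,3]).round(3),p['fx'])
    for n in 'probe_short probe_middle probe_long tray_short tray_middle tray_long dibber lighter trowel pot_small'.split():
        for d in ctrl.look_for(p,n)[:3]:
            w=c2w(p,d['position']); print(n,round(d['p'],2),w.round(3),w2p(p,w).round(0))
s=ctrl.get_state();print(s['time'],s['eef_pos'],s['tcp_rot'],s['opening'])
print(R.from_quat(s['tcp_rot']).as_matrix().round(3))
E
```

```text
top [ 0.416 -0.002  1.002] 357.02834299667126
probe_short 0.93 [ 0.535 -0.39   0.013] [404. 159.]
probe_middle 0.92 [0.532 0.125 0.014] [217. 166.]
probe_long 0.59 [ 0.483 -0.26   0.013] [357. 179.]
tray_short 0.86 [0.546 0.264 0.005] [168. 162.]
tray_short 0.63 [ 0.313 -0.345  0.028] [393. 241.]
tray_middle 0.95 [ 0.556 -0.132  0.003] [309. 155.]
tray_long 0.94 [ 0.541 -0.002  0.003] [263. 162.]
dibber 0.92 [0.533 0.377 0.022] [127. 167.]
dibber 0.42 [0.604 0.414 0.008] [116. 143.]
lighter 0.8 [0.605 0.413 0.007] [116. 143.]
trowel 0.85 [0.316 0.35  0.012] [138. 246.]
pot_small 0.91 [ 0.313 -0.345  0.028] [393. 241.]
scene [1.336 0.084 0.731] 416.83776542047906
probe_short 0.7 [ 0.543 -0.379  0.013] [ 95. 228.]
probe_middle 0.69 [0.541 0.128 0.014] [290. 228.]
probe_middle 0.54 [0.616 0.418 0.013] [413. 251.]
probe_long 0.64 [ 0.491 -0.257  0.017] [146. 214.]
tray_short 0.77 [0.548 0.27  0.003] [346. 234.]
tray_middle 0.78 [ 0.562 -0.132  0.003] [188. 236.]
tray_long 0.76 [0.548 0.003 0.003] [241. 233.]
dibber 0.78 [0.551 0.38  0.019] [391. 231.]
lighter 0.83 [0.616 0.416 0.013] [412. 251.]
pot_small 0.72 [ 0.326 -0.328  0.05 ] [134. 169.]
1.1 [ 0.14916541 -0.65829034  0.25331881] [ 9.93802567e-01  1.11159604e-01 -1.23847244e-05 -1.95060029e-05] 1.000694027153422
[[ 0.975  0.221 -0.   ]
 [ 0.221 -0.975  0.   ]
 [-0.    -0.    -1.   ]]
```

Run:
```python
import cv2
i=cv2.imread('pics/top0.png')[90:280,90:450]
cv2.imwrite('pics/top0c.png',cv2.resize(i,None,fx=2.2,fy=2.2,interpolation=cv2.INTER_CUBIC))
```

```text
(no output)
```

View pics/top0c.png

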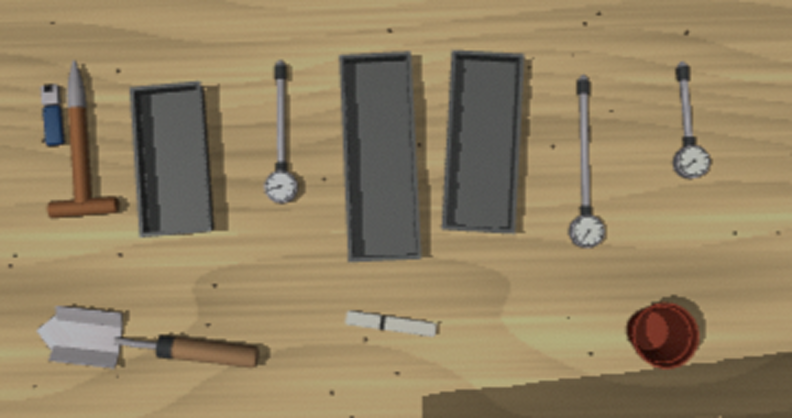

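View pics/scene0.png

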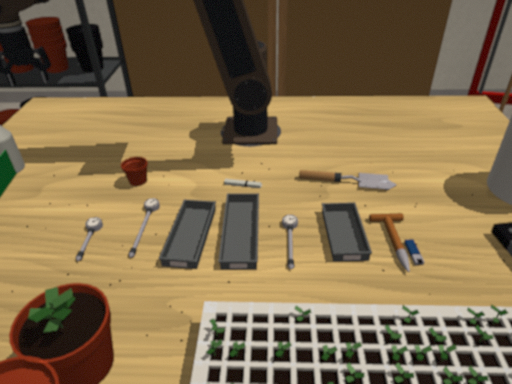

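The top view shows, left to right: short tray, middle probe, long tray, middle tray, long probe and short probe. The dials face the robot, at crop pixels (282,186), (588,231) and (692,161). The networks agree with the picture. Next I check sizes and headings from the corner and end pixels.

Run:
```python
from h import *
p=shot('top')
f=lambda c,z:p2w(p,90+(c[0]+.5)/2.2-.5,90+(c[1]+.5)/2.2-.5,z)
for n,L,dx,d,t in(('short',.15,-.054,(692,161),(682,63)),('middle',.185,-.0715,(282,186),(280,61)),('long',.22,-.089,(588,231),(583,75))):
    D=f(d,.018)[:2];T=f(t,.008)[:2];u=(T-D)/np.linalg.norm(T-D)
    print('probe',n,'len',np.linalg.norm(T-D).round(4),'expect',round(L/2-dx,4),'yaw',np.degrees(np.arctan2(u[1],u[0])).round(1),'origin',((D-dx*u+T-u*L/2)/2).round(4),'dial',D.round(4))
for n,c in(('short',[(132,88),(200,83),(212,234),(140,236)]),('long',[(341,56),(409,53),(423,258),(349,261)]),('middle',[(452,51),(523,55),(516,232),(443,229)])):
    q=np.array([f(a,.03)[:2] for a in c]);ax=q[0]+q[1]-q[2]-q[3]
    print('tray',n,q.mean(0).round(4),'len',(np.linalg.norm(ax)/2).round(3),'wid',np.linalg.norm(q[0]+q[3]-q[1]-q[2]).round(3)/2,'yaw',np.degrees(np.arctan2(ax[1],ax[0])).round(1))
# auto: grey segmentation
hsv=cv2.cvtColor(p['color'],cv2.COLOR_RGB2HSV)
m=((hsv[...,1]<60)&(hsv[...,2]<130)).astype(np.uint8)
cs,_=cv2.findContours(m,cv2.RETR_EXTERNAL,cv2.CHAIN_APPROX_NONE)
for c in cs:
    if cv2.contourArea(c)>800: 
        (a,b),wh,an=cv2.minAreaRect(c);print((round(a,1),round(b,1)),np.round(wh,1),round(an,1),p2w(p,a,b,.02).round(4))
```

```text
probe short len 0.1262 expect 0.129 yaw 1.1 origin [ 0.5763 -0.3888] dial [ 0.5237 -0.3898]
probe middle len 0.1622 expect 0.164 yaw 0.2 origin [0.5777 0.1231] dial [0.5071 0.1228]
probe long len 0.1986 expect 0.199 yaw -1.4 origin [ 0.5288 -0.2596] dial [ 0.4401 -0.2575]
tray short [0.5429 0.2601] len 0.189 wid 0.0885 yaw 3.1
tray long [ 0.5397 -0.0022] len 0.257 wid 0.0885 yaw 1.5
tray middle [ 0.5546 -0.1305] len 0.222 wid 0.089 yaw -4.6
(167.4, 161.9) [68.8 33.8] 86.2 [0.5455 0.2629 0.02  ]
(309.2, 154.0) [33.5 81.8] 3.0 [ 0.5558 -0.1311  0.02  ]
(262.3, 160.8) [94.4 33.3] 87.3 [ 0.5408 -0.0012  0.02  ]
(19.0, 123.0) [106.  38.] 90.0 [0.6689 0.6848 0.02  ]
(158.7, 66.1) [  9.5 241.2] 87.9 [0.819  0.2844 0.02  ]
```

```bash
cat >> h.py <<'E'
def delta(*T):
    s=ctrl.get_state();Rm=R.from_quat(s['tcp_rot']);M=Rm.as_matrix()
    y0=np.degrees(np.arctan2(M[1,0],M[0,0]))
    print(round(s['time'],2),'tcp',np.round(s['eef_pos'],4),'yaw',round(y0,2),'tilt',np.degrees(np.arccos(-M[2,2])).round(2),'open',round(s['opening'],3),'F',np.round(s['contact_force'],1),'ff',np.round(s['finger_force'],1))
    for x,y,z,w in T:
        print('turn z',round(y0-w,1),'shift',(1000*M.T@(np.array([x,y,z])-s['eef_pos'])).round(1))
E
python3 -c "
from h import *
delta((.5643,-.389,.12,1.1),(.5643,-.389,.0245,1.1))"
```

```text
1.15 tcp [ 0.1492 -0.6583  0.2533] yaw 12.77 tilt 0.0 open 0.998 F [-0.4  0.9  0.7] ff 0.0
turn z 11.7 shift [ 464.4 -170.9  133.3]
turn z 11.7 shift [ 464.3 -170.9  228.8]
```

The manual's scale: shifts go in shares of 600 mm and turns go in shares of 90 degrees. Converting my numbers, 416 mm / 600 = 0.6933, -133 mm / 600 = -0.2217, 11.7 degrees / 90 = 0.13.

Request:
send_rows:
  rows: "0 0 0.0222 0.0867 -0.0317 0.025 0;0 0 0.0444 0.1733 -0.0633 0.05 0;0 0 0.0667 0.26 -0.095 0.075 0;0 0 0.0889 0.3467 -0.1267 0.1 0;0 0 0.1111 0.4333 -0.1583 0.125 0;0 0 0.13 0.52 -0.19 0.15 0;0 0 0.13 0.6067 -0.2217 0.175 0;0 0 0.13 0.6933 -0.2533 0.2 0"
  grip_force: 60

```text
time: 2.15
eef_pos: [0.5228, -0.4171, 0.1331]
tcp_rot: [1.0, 0.009, 0.0, 0.0]
contact_force: [-0.3, 0.3, -0.1]
opening: 0.499
finger_force: 0.0
```

```bash
python3 -c "
from h import *
delta((.5643,-.389,.12,1.1),(.5643,-.389,.0245,1.1))"
```

```text
2.15 tcp [ 0.5228 -0.4171  0.1331] yaw 1.06 tilt 0.04 open 0.499 F [-0.3  0.3 -0.1] ff 0.0
turn z -0.0 shift [ 42.  -27.4  13.1]
turn z -0.0 shift [ 42.  -27.4 108.6]
```

In the tool's units: 108 mm / 600 = 0.18, 102 mm / 600 = 0.17.

Request:
send_rows:
  rows: "0 0 0 0.07 -0.045 0.0217 0;0 0 0 0.07 -0.045 0.0667 0;0 0 0 0.07 -0.045 0.1167 0;0 0 0 0.07 -0.045 0.1583 0;0 0 0 0.07 -0.045 0.17 0;0 0 0 0.07 -0.045 0.18 0;0 0 0 0.07 -0.045 0.18 0"

```text
time: 3.02
eef_pos: [0.5631, -0.3908, 0.026]
tcp_rot: [1.0, 0.009, 0.0, 0.0]
contact_force: [0.4, -1.1, -0.1]
opening: 0.498
finger_force: 0.0
```

```bash
python3 -c "
from h import *
delta((.5643,-.389,.0245,1.1))
p=shot('top');i=cv2.cvtColor(p['color'],cv2.COLOR_RGB2BGR)[110:210,330:450];cv2.imwrite('pics/g1.png',cv2.resize(i,None,fx=6,fy=6))
p=shot('scene');i=cv2.cvtColor(p['color'],cv2.COLOR_RGB2BGR)[160:290,40:200];cv2.imwrite('pics/g1s.png',cv2.resize(i,None,fx=4,fy=4))"
```

```text
3.02 tcp [ 0.5631 -0.3908  0.026 ] yaw 1.06 tilt 0.06 open 0.498 F [ 0.4 -1.1 -0.1] ff 0.0
turn z -0.0 shift [ 1.2 -1.7  1.5]
```

View pics/g1s.png

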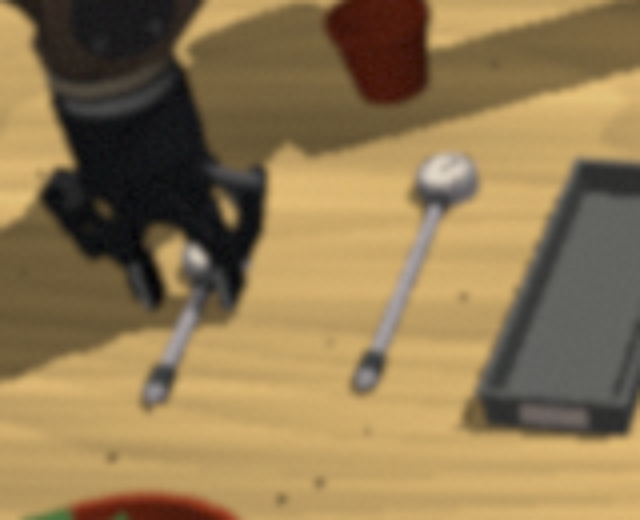

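The fingers straddle the stem of the short probe behind its dial. I'll close now and do a small lift to check the balance.

Request:
send_rows:
  rows: "0 0 0 0.0017 -0.0033 0.0025 0;0 0 0 0.0017 -0.0033 0.0025 -1;0 0 0 0.0017 -0.0033 0.0025 -1;0 0 0 0.0017 -0.0033 0.0025 -1;0 0 0 0.0017 -0.0033 0.0025 -1;0 0 0 0.0017 -0.0033 0 -1;0 0 0 0.0017 -0.0033 -0.0083 -1;0 0 0 0.0017 -0.0033 -0.02 -1"
  grip_force: 70

```text
time: 4.12
eef_pos: [0.5634, -0.3881, 0.037]
tcp_rot: [1.0, 0.009, -0.0, -0.0]
contact_force: [0.3, -0.4, -1.4]
opening: 0.102
finger_force: 68.4
```

```bash
python3 -c "
from h import *
delta((.532,.26,.12,3.1),(.532,.26,.0275,3.1))
print(ctrl.get_state()['wrist_torque'])
p=shot('scene');i=cv2.cvtColor(p['color'],cv2.COLOR_RGB2BGR)[160:290,40:200];cv2.imwrite('pics/g2s.png',cv2.resize(i,None,fx=4,fy=4))"
```

```text
4.12 tcp [ 0.5634 -0.3881  0.037 ] yaw 1.06 tilt 0.07 open 0.102 F [ 0.3 -0.4 -1.4] ff 68.4
turn z -2.0 shift [ -19.4 -648.6  -82.5]
turn z -2.0 shift [ -19.4 -648.5   10. ]
[ 0.0147007  -0.05336318  0.0148539 ]
```

View pics/g2s.png

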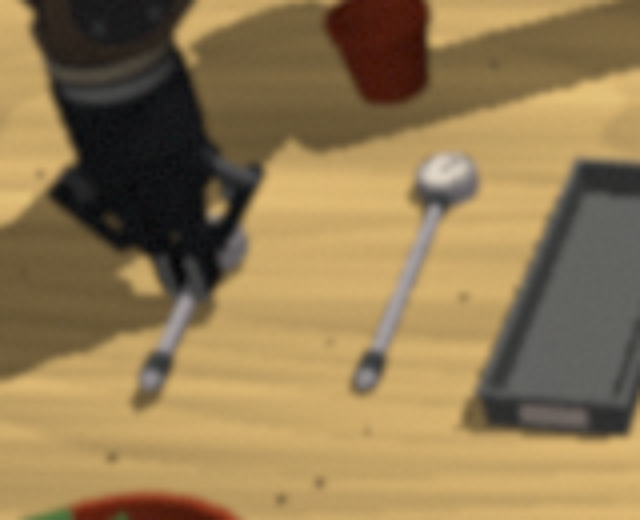

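The short probe is held level, with its shadow parted under the tip. I'll carry it to the short tray.

In the tool's units: -225 mm / 600 = -0.375, -180 mm / 600 = -0.3, -2 degrees / 90 = -0.0222.

Request:
send_rows:
  rows: "0 0 0 0 0 -0.025 -1;0 0 0 0 -0.0083 -0.0667 -1;0 0 0 0 -0.0333 -0.1083 -1;0 0 0 -0.005 -0.0833 -0.1333 -1;0 0 -0.0111 -0.0083 -0.15 -0.1367 -1;0 0 -0.0111 -0.01 -0.225 -0.1367 -1;0 0 -0.0222 -0.0133 -0.3 -0.1367 -1;0 0 -0.0222 -0.0133 -0.375 -0.1367 -1"

```text
time: 5.18
eef_pos: [0.5516, -0.1623, 0.1206]
tcp_rot: [1.0, 0.027, 0.001, 0.0]
contact_force: [0.9, 0.2, -1.5]
opening: 0.099
finger_force: 68.4
```

In the tool's units: -345 mm / 600 = -0.575, -310 mm / 600 = -0.5167.

Request:
send_rows:
  rows: "0 0 0 -0.0017 -0.075 0 -1;0 0 0 -0.005 -0.15 0 -1;0 0 0 -0.0067 -0.225 0 -1;0 0 0 -0.0083 -0.3 0 -1;0 0 0 -0.0117 -0.375 0 -1;0 0 0 -0.0133 -0.45 0 -1;0 0 0 -0.015 -0.5167 0 -1;0 0 0 -0.0167 -0.575 0 -1"

```text
time: 6.18
eef_pos: [0.5232, 0.1821, 0.1206]
tcp_rot: [1.0, 0.027, 0.001, -0.0]
contact_force: [0.7, -0.7, -0.9]
opening: 0.106
finger_force: 68.4
```

```bash
python3 -c "
from h import *
delta((.532,.26,.12,3.1),(.532,.26,.0275,3.1))"
```

```text
6.17 tcp [0.5232 0.1821 0.1206] yaw 3.1 tilt 0.11 open 0.106 F [ 0.7 -0.7 -0.9] ff 68.4
turn z 0.0 shift [ 13.  -77.4   0.7]
turn z 0.0 shift [ 12.8 -77.3  93.2]
```

In the tool's units: -77 mm / 600 = -0.1283, -73 mm / 600 = -0.1217.

Request:
send_rows:
  rows: "0 0 0 0.0083 -0.0583 0 -1;0 0 0 0.015 -0.1 0 -1;0 0 0 0.02 -0.1217 0.0167 -1;0 0 0 0.0217 -0.1283 0.05 -1;0 0 0 0.0217 -0.1283 0.075 -1;0 0 0 0.0217 -0.1283 0.0833 -1;0 0 0 0.0217 -0.1283 0.0833 -1"

```text
time: 7.05
eef_pos: [0.5317, 0.2572, 0.0684]
tcp_rot: [1.0, 0.026, -0.001, 0.0]
contact_force: [-0.0, 0.3, -0.6]
opening: 0.104
finger_force: 68.5
```

```bash
python3 -c "
from h import *
delta((.532,.26,.0275,3.1))
p=shot('scene');i=cv2.cvtColor(p['color'],cv2.COLOR_RGB2BGR)[140:290,270:450];cv2.imwrite('pics/p1s.png',cv2.resize(i,None,fx=4,fy=4))
for n in ('probe_short',):
  for q in (p,shot('top')):
    for d in ctrl.look_for(q,n)[:2]: print(n,round(d['p'],2),c2w(q,d['position']).round(3))"
```

```text
7.05 tcp [0.5317 0.2572 0.0684] yaw 3.01 tilt 0.1 open 0.104 F [-0.   0.3 -0.6] ff 68.5
turn z -0.1 shift [ 0.5 -2.7 40.9]
probe_short 0.6 [0.574 0.263 0.055]
probe_short 0.58 [0.503 0.242 0.056]
```

View pics/p1s.png

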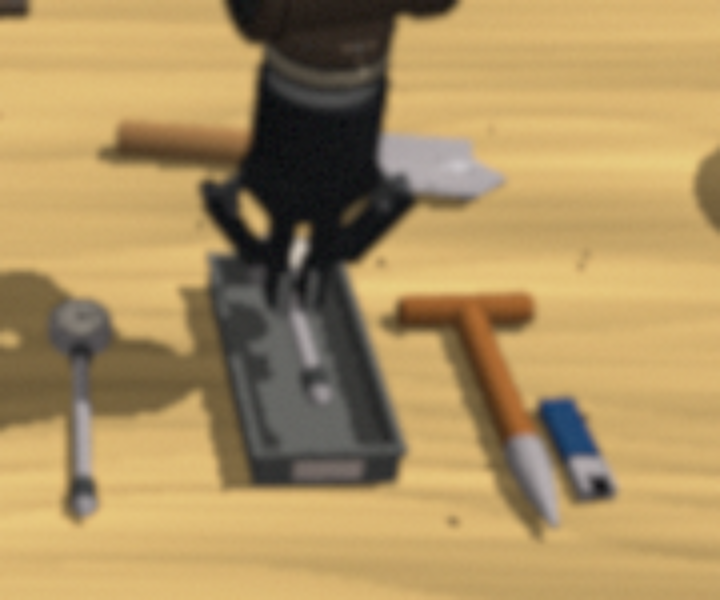

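The short probe is level and over its tray, so I'll lower it.

In the tool's units: 40.5 mm / 600 = 0.0675, 39.5 mm / 600 = 0.0658.

Request:
send_rows:
  rows: "0 0 0 0 -0.0033 0.02 -1;0 0 0 0 -0.005 0.04 -1;0 0 0 0 -0.005 0.055 -1;0 0 0 0 -0.005 0.0617 -1;0 0 0 0 -0.005 0.0658 -1;0 0 0 0 -0.005 0.0675 -1;0 0 0 0 -0.005 0.0675 -1"

```text
time: 8.12
eef_pos: [0.532, 0.2611, 0.0291]
tcp_rot: [1.0, 0.027, 0.0, -0.0]
contact_force: [-0.5, 0.3, -0.5]
opening: 0.105
finger_force: 68.4
```

In the tool's units: 1.2 mm / 600 = 0.002, 0.7 mm / 600 = 0.0012.

Request:
send_rows:
  rows: "0 0 0 0 0 0.0012 -1;0 0 0 0 0 0.002 -1;0 0 0 0 0 0.002 -1"

```text
time: 8.5
eef_pos: [0.532, 0.2611, 0.0278]
tcp_rot: [1.0, 0.027, 0.0, -0.0]
contact_force: [0.1, 0.4, -0.6]
opening: 0.101
finger_force: 68.5
```

In the tool's units: -90 mm / 600 = -0.15, -60 mm / 600 = -0.1.

Request:
send_rows:
  rows: "0 0 0 0 0 0.0008 -1;0 0 0 0 0 0.0008 -0.75;0 0 0 0 0 0.0008 -0.5;0 0 0 0 0 0.0008 -0.3;0 0 0 0 0 0 -0.3;0 0 0 0 0 -0.0417 -0.3;0 0 0 0 0 -0.1 -0.3;0 0 0 0 0 -0.15 -0.3"

```text
time: 9.5
eef_pos: [0.532, 0.2611, 0.1189]
tcp_rot: [1.0, 0.027, 0.0, -0.0]
contact_force: [0.8, 0.6, 0.3]
opening: 0.351
finger_force: 0.0
```

```bash
python3 -c "
from h import *
delta((.5542,.123,.12,.2),(.5542,.123,.0245,.2))"
```

```text
9.5 tcp [0.532  0.2611 0.1189] yaw 3.07 tilt 0.03 open 0.351 F [0.8 0.6 0.3] ff 0.0
turn z 2.9 shift [ 14.8 139.1  -1.1]
turn z 2.9 shift [ 14.7 139.1  94.4]
```

In the tool's units: 139 mm / 600 = 0.2317, 14.7 mm / 600 = 0.0245, 2.9 degrees / 90 = 0.0322.

Request:
send_rows:
  rows: "0 0 0.0111 0.0083 0.075 0 0;0 0 0.0222 0.0167 0.1533 0 0;0 0 0.0322 0.0245 0.2317 0 0;0 0 0.0322 0.0245 0.2317 0.0333 0;0 0 0.0322 0.0245 0.2317 0.0833 0;0 0 0.0322 0.0245 0.2317 0.13 0;0 0 0.0322 0.0245 0.2317 0.1467 0;0 0 0.0322 0.0245 0.2317 0.1567 0"

```text
time: 10.5
eef_pos: [0.5537, 0.1236, 0.023]
tcp_rot: [1.0, 0.002, -0.0, -0.0]
contact_force: [0.3, 0.5, 1.0]
opening: 0.498
finger_force: 0.0
```

```bash
python3 -c "
from h import *
delta((.5542,.123,.0245,.2))
p=shot('scene');i=cv2.cvtColor(p['color'],cv2.COLOR_RGB2BGR)[140:290,250:430];cv2.imwrite('pics/g3s.png',cv2.resize(i,None,fx=4,fy=4))"
```

```text
10.5 tcp [0.5537 0.1236 0.023 ] yaw 0.21 tilt 0.04 open 0.498 F [0.3 0.5 1. ] ff 0.0
turn z 0.0 shift [ 0.5  0.6 -1.5]
```

View pics/g3s.png

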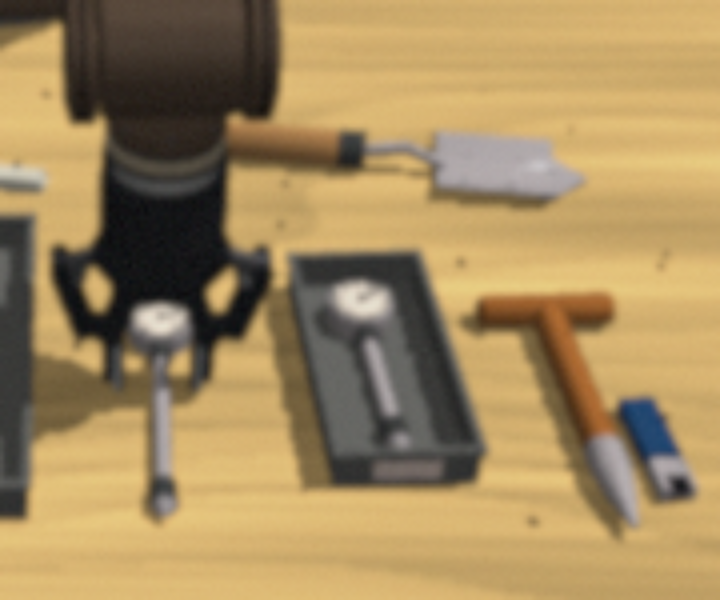

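The fingers straddle the middle probe, and the short one lies in its tray. I'll close on the middle probe.

In the tool's units: -20 mm / 600 = -0.0333, -1.5 mm / 600 = -0.0025.

Request:
send_rows:
  rows: "0 0 0 0.0008 0.0008 -0.0025 0;0 0 0 0.0008 0.0008 -0.0025 -1;0 0 0 0.0008 0.0008 -0.0025 -1;0 0 0 0.0008 0.0008 -0.0025 -1;0 0 0 0.0008 0.0008 -0.0025 -1;0 0 0 0.0008 0.0008 -0.005 -1;0 0 0 0.0008 0.0008 -0.0167 -1;0 0 0 0.0008 0.0008 -0.0333 -1"

```text
time: 11.55
eef_pos: [0.5535, 0.1223, 0.0431]
tcp_rot: [1.0, 0.001, -0.001, 0.0]
contact_force: [-0.0, 0.3, -2.4]
opening: 0.074
finger_force: 68.4
```

```bash
python3 -c "
from h import *
delta((.5316,-.129,.12,-4.6),(.5316,-.129,.0285,-4.6))
p=shot('scene');i=cv2.cvtColor(p['color'],cv2.COLOR_RGB2BGR)[140:290,220:400];cv2.imwrite('pics/g4s.png',cv2.resize(i,None,fx=4,fy=4))
t=shot('top');i=cv2.cvtColor(t['color'],cv2.COLOR_RGB2BGR)[110:210,130:250];cv2.imwrite('pics/t4.png',cv2.resize(i,None,fx=6,fy=6))
for q in (p,t):
    for d in ctrl.look_for(q,'probe_short')[:2]: print(round(d['p'],2),c2w(q,d['position']).round(3))"
```

```text
11.55 tcp [0.5535 0.1223 0.0431] yaw 0.16 tilt 0.13 open 0.074 F [-0.   0.3 -2.4] ff 68.4
turn z 4.8 shift [-22.8 251.3 -76.7]
turn z 4.8 shift [-22.6 251.3  14.8]
0.49 [0.612 0.123 0.031]
0.63 [0.582 0.263 0.018]
```

View pics/g4s.png

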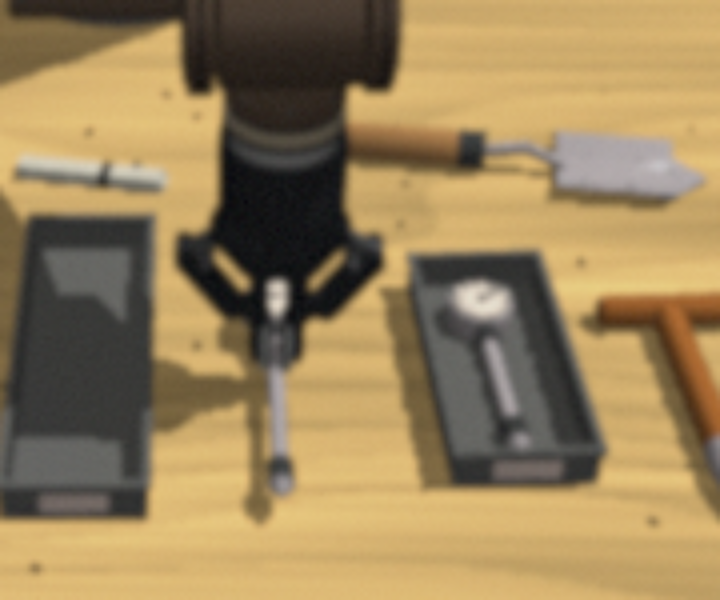

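View pics/t4.png

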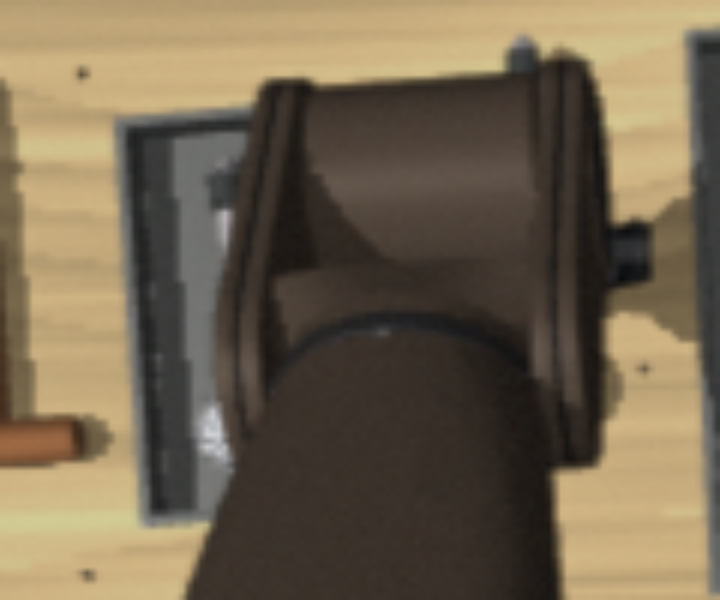

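The middle probe is held level, and the short one is centred lengthwise in its tray. I'll carry the middle one to its tray.

In the tool's units: 210 mm / 600 = 0.35, 175 mm / 600 = 0.2917, 4.8 degrees / 90 = 0.0533.

Request:
send_rows:
  rows: "0 0 0 0 0 -0.025 -1;0 0 0 0 0.0083 -0.0667 -1;0 0 0.0111 -0.0033 0.0333 -0.1083 -1;0 0 0.0222 -0.01 0.0833 -0.1267 -1;0 0 0.0333 -0.015 0.15 -0.1283 -1;0 0 0.0444 -0.0217 0.225 -0.1283 -1;0 0 0.0533 -0.0283 0.2917 -0.1283 -1;0 0 0.0533 -0.0333 0.35 -0.1283 -1"

```text
time: 12.75
eef_pos: [0.535, -0.089, 0.1216]
tcp_rot: [0.999, -0.041, 0.0, 0.0]
contact_force: [-0.1, -0.2, -2.6]
opening: 0.075
finger_force: 68.6
```

```bash
python3 -c "
from h import *
delta((.5316,-.129,.12,-4.6),(.5316,-.129,.0285,-4.6))"
```

```text
12.75 tcp [ 0.535  -0.089   0.1216] yaw -4.67 tilt 0.06 open 0.075 F [-0.1 -0.2 -2.6] ff 68.6
turn z -0.1 shift [-0.1 40.1  1.6]
turn z -0.1 shift [-0.2 40.1 93.1]
```

In the tool's units: 90 mm / 600 = 0.15, 86 mm / 600 = 0.1433.

Request:
send_rows:
  rows: "0 0 0 0 0.0367 0 -1;0 0 0 0 0.0583 0.0067 -1;0 0 0 0 0.0667 0.03 -1;0 0 0 0 0.0667 0.0667 -1;0 0 0 0 0.0667 0.1033 -1;0 0 0 0 0.0667 0.13 -1;0 0 0 0 0.0667 0.1433 -1;0 0 0 0 0.0667 0.15 -1"

```text
time: 13.75
eef_pos: [0.5319, -0.1272, 0.0303]
tcp_rot: [0.999, -0.04, -0.0, -0.0]
contact_force: [0.5, -0.1, -2.0]
opening: 0.079
finger_force: 68.6
```

```bash
python3 -c "
from h import *
delta((.5316,-.129,.0275,-4.6))
p=shot('scene');i=cv2.cvtColor(p['color'],cv2.COLOR_RGB2BGR)[140:290,110:290];cv2.imwrite('pics/p2s.png',cv2.resize(i,None,fx=4,fy=4))"
```

```text
13.75 tcp [ 0.5319 -0.1272  0.0303] yaw -4.61 tilt 0.01 open 0.079 F [ 0.5 -0.1 -2. ] ff 68.6
turn z -0.0 shift [-0.2  1.9  2.8]
```

View pics/p2s.png

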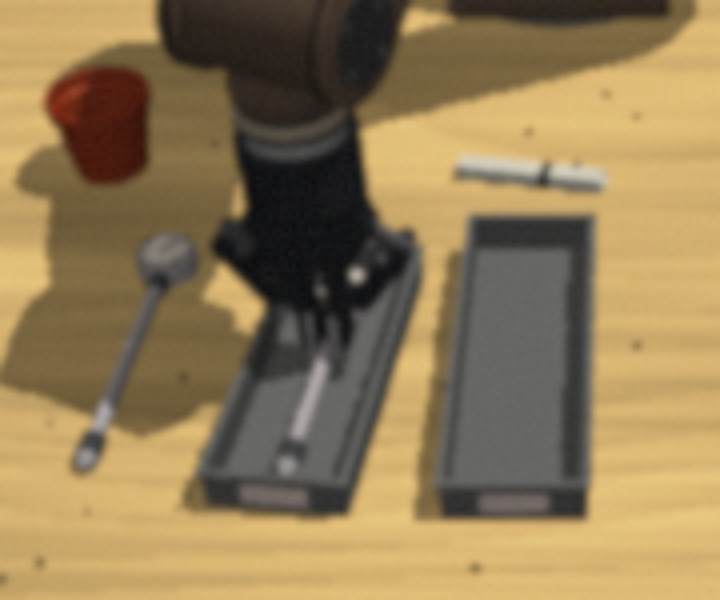

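The middle probe is inside its tray and just above the floor. I'll lower it and release.

In the tool's units: -20 mm / 600 = -0.0333, 2.5 mm / 600 = 0.0042.

Request:
send_rows:
  rows: "0 0 0 0 0 0.0022 -1;0 0 0 0 0 0.0042 -1;0 0 0 0 0 0.005 -1;0 0 0 0 0 0.005 -0.75;0 0 0 0 0 0.005 -0.5;0 0 0 0 0 0.005 -0.3;0 0 0 0 0 0.0033 -0.3;0 0 0 0 0 -0.0333 -0.3"

```text
time: 14.8
eef_pos: [0.5303, -0.1268, 0.0491]
tcp_rot: [0.999, -0.04, -0.002, -0.001]
contact_force: [0.5, -0.4, 0.6]
opening: 0.348
finger_force: 0.0
```

```bash
python3 -c "
from h import *
delta((.4938,-.2587,.12,-1.4),(.4938,-.2587,.0245,-1.4))"
```

```text
14.8 tcp [ 0.5303 -0.1268  0.0491] yaw -4.64 tilt 0.26 open 0.348 F [ 0.5 -0.4  0.6] ff 0.0
turn z -3.2 shift [-26.  134.3 -71. ]
turn z -3.2 shift [-25.6 134.5  24.5]
```

In the tool's units: 134 mm / 600 = 0.2233, 90 mm / 600 = 0.15, -3.2 degrees / 90 = -0.0356.

Request:
send_rows:
  rows: "0 0 0 0 0 -0.0583 -0.3;0 0 0 0 0 -0.1167 0;0 0 -0.0111 -0.0133 0.075 -0.1183 0;0 0 -0.0222 -0.0283 0.15 -0.1183 0;0 0 -0.0356 -0.0433 0.2233 -0.1183 0;0 0 -0.0356 -0.0433 0.2233 -0.0833 0;0 0 -0.0356 -0.0433 0.2233 -0.0333 0;0 0 -0.0356 -0.0433 0.2233 0.0083 0"

```text
time: 15.8
eef_pos: [0.4948, -0.259, 0.0446]
tcp_rot: [1.0, -0.013, -0.0, -0.0]
contact_force: [0.9, 0.2, -1.1]
opening: 0.501
finger_force: 0.0
```

```bash
python3 -c "
from h import *
delta((.4938,-.2587,.0245,-1.4))
p=shot('scene');i=cv2.cvtColor(p['color'],cv2.COLOR_RGB2BGR)[140:290,80:260];cv2.imwrite('pics/g5s.png',cv2.resize(i,None,fx=4,fy=4))"
```

```text
15.8 tcp [ 0.4948 -0.259   0.0446] yaw -1.46 tilt 0.02 open 0.501 F [ 0.9  0.2 -1.1] ff 0.0
turn z -0.1 shift [-1.  -0.3 20.1]
```

View pics/g5s.png

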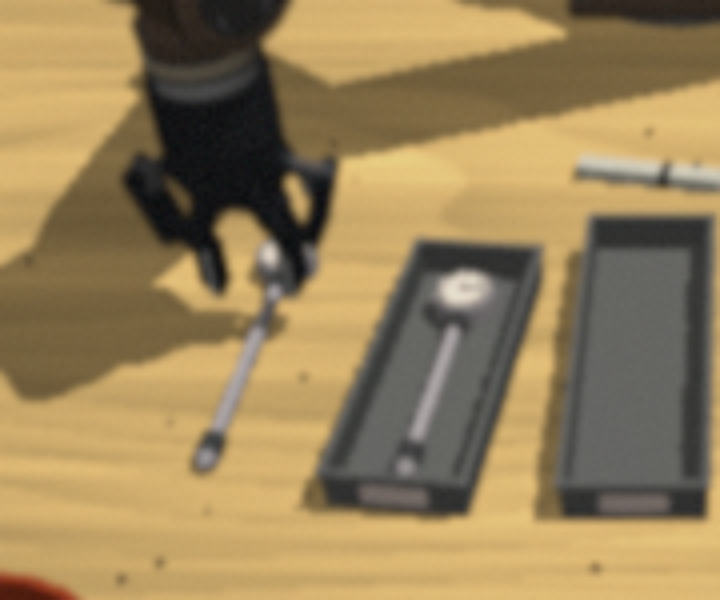

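The middle probe lies flat in its tray, and the fingers are around the stem of the long one. I'll lower and grip.

In the tool's units: 20 mm / 600 = 0.0333, 18 mm / 600 = 0.03.

Request:
send_rows:
  rows: "0 0 0 -0.0017 0 0.0167 0;0 0 0 -0.0017 0 0.03 0;0 0 0 -0.0017 0 0.0333 0;0 0 0 -0.0017 0 0.0333 0;0 0 0 -0.0017 0 0.0333 -1;0 0 0 -0.0017 0 0.0333 -1;0 0 0 -0.0017 0 0.0333 -1;0 0 0 -0.0017 0 0.0333 -1"

```text
time: 16.85
eef_pos: [0.4944, -0.2589, 0.0263]
tcp_rot: [1.0, -0.013, 0.0, 0.0]
contact_force: [-0.4, 1.1, 6.4]
opening: 0.077
finger_force: 68.8
```

Request:
send_rows:
  rows: "0 0 0 0 0 0 -1;0 0 0 0 0 -0.0017 -1;0 0 0 0 0 -0.0067 -1;0 0 0 0 0 -0.0167 -1;0 0 0 0 0 -0.03 -1;0 0 0 0 0 -0.0333 -1"
  grip_force: 80

```text
time: 17.6
eef_pos: [0.4946, -0.2592, 0.0466]
tcp_rot: [1.0, -0.013, 0.001, 0.001]
contact_force: [0.6, -0.5, -2.2]
opening: 0.074
finger_force: 78.9
```

```bash
python3 -c "
from h import *
delta((.505,-.003,.12,1.5),(.505,-.003,.0285,1.5))
p=shot('scene');i=cv2.cvtColor(p['color'],cv2.COLOR_RGB2BGR)[140:290,80:260];cv2.imwrite('pics/g6s.png',cv2.resize(i,None,fx=4,fy=4))"
```

```text
17.6 tcp [ 0.4946 -0.2592  0.0466] yaw -1.44 tilt 0.1 open 0.074 F [ 0.6 -0.5 -2.2] ff 78.9
turn z -2.9 shift [   4.1 -256.4  -73.7]
turn z -2.9 shift [   4.  -256.4   17.8]
```

View pics/g6s.png

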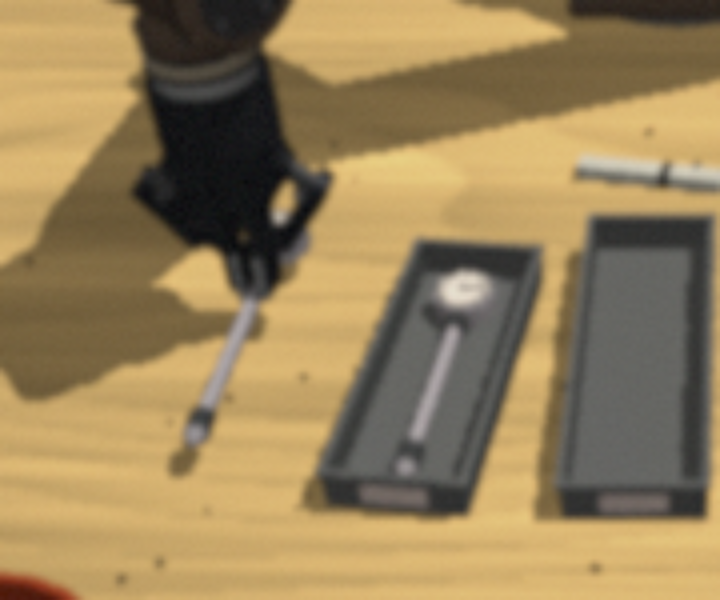

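The long probe is held level. I'll carry it to the long tray.

In the tool's units: -215 mm / 600 = -0.3583, -178 mm / 600 = -0.2967, -2.9 degrees / 90 = -0.0322.

Request:
send_rows:
  rows: "0 0 0 0 0 -0.025 -1;0 0 0 0 -0.0083 -0.0667 -1;0 0 -0.0111 0 -0.0333 -0.105 -1;0 0 -0.0222 0.0017 -0.0833 -0.1217 -1;0 0 -0.0322 0.0033 -0.15 -0.1233 -1;0 0 -0.0322 0.005 -0.225 -0.1233 -1;0 0 -0.0322 0.0067 -0.2967 -0.1233 -1;0 0 -0.0322 0.0067 -0.3583 -0.1233 -1"

```text
time: 18.65
eef_pos: [0.5035, -0.0425, 0.1206]
tcp_rot: [1.0, 0.013, 0.001, 0.0]
contact_force: [-0.0, -1.0, -2.9]
opening: 0.071
finger_force: 78.8
```

```bash
python3 -c "
from h import *
delta((.505,-.003,.12,1.5),(.505,-.003,.0285,1.5))"
```

```text
18.65 tcp [ 0.5035 -0.0425  0.1206] yaw 1.49 tilt 0.06 open 0.071 F [-0.  -1.  -2.9] ff 78.8
turn z -0.0 shift [  2.5 -39.5   0.6]
turn z -0.0 shift [  2.4 -39.5  92.1]
```

In the tool's units: 88 mm / 600 = 0.1467, 2.5 mm / 600 = 0.0042.

Request:
send_rows:
  rows: "0 0 0 0.0017 -0.0367 0 -1;0 0 0 0.0033 -0.0567 0.0067 -1;0 0 0 0.0042 -0.065 0.03 -1;0 0 0 0.0042 -0.065 0.0667 -1;0 0 0 0.0042 -0.065 0.1 -1;0 0 0 0.0042 -0.065 0.1267 -1;0 0 0 0.0042 -0.065 0.14 -1;0 0 0 0.0042 -0.065 0.1467 -1"

```text
time: 19.65
eef_pos: [0.505, -0.0052, 0.0312]
tcp_rot: [1.0, 0.013, -0.0, -0.0]
contact_force: [0.6, -1.1, -3.8]
opening: 0.072
finger_force: 78.8
```

```bash
python3 -c "
from h import *
delta((.505,-.003,.0288,1.5))
p=shot('scene');i=cv2.cvtColor(p['color'],cv2.COLOR_RGB2BGR)[140:290,150:330];cv2.imwrite('pics/p3s.png',cv2.resize(i,None,fx=4,fy=4))"
```

```text
19.65 tcp [ 0.505  -0.0052  0.0312] yaw 1.44 tilt 0.02 open 0.072 F [ 0.6 -1.1 -3.8] ff 78.8
turn z -0.1 shift [ 0.1 -2.2  2.4]
```

View pics/p3s.png

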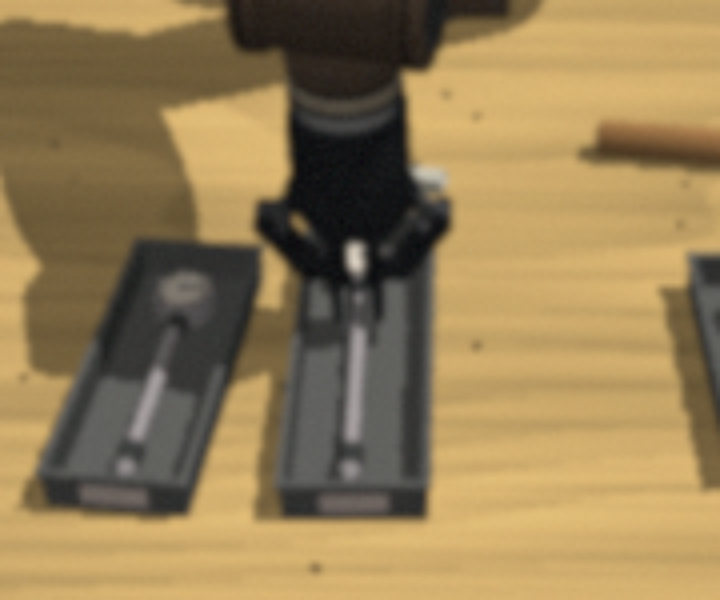

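The long probe is inside its tray and level. I'll lower it, release and withdraw.

In the tool's units: -25 mm / 600 = -0.0417, 2.2 mm / 600 = 0.0037.

Request:
send_rows:
  rows: "0 0 0 0 0 0.0022 -1;0 0 0 0 0 0.0037 -1;0 0 0 0 0 0.0037 -1;0 0 0 0 0 0.0037 -0.75;0 0 0 0 0 0.0037 -0.5;0 0 0 0 0 0.0037 -0.3;0 0 0 0 0 0 -0.3;0 0 0 0 0 -0.0417 -0.3"

```text
time: 20.7
eef_pos: [0.5034, -0.0047, 0.0554]
tcp_rot: [1.0, 0.013, -0.002, -0.001]
contact_force: [0.3, -0.5, -1.2]
opening: 0.35
finger_force: 0.0
```

Request:
send_rows:
  rows: "0 0 0 0 0 -0.1 -0.3;0 0 0 0 0.0333 -0.1833 -0.3;0 0 0 0 0.125 -0.2167 -0.3;0 0 0 0 0.225 -0.2333 -0.3;0 0 0 0 0.325 -0.2333 -0.3;0 0 0 0 0.425 -0.2333 -0.3;0 0 0 0 0.525 -0.2333 -0.3;0 0 0 0 0.625 -0.2333 -0.3"

```text
time: 21.7
eef_pos: [0.5144, -0.3818, 0.1968]
tcp_rot: [1.0, 0.013, 0.0, 0.0]
contact_force: [1.3, 0.6, 0.2]
opening: 0.346
finger_force: 0.0
```

In the tool's units: 90 mm / 600 = 0.15, 50 mm / 600 = 0.0833.

Request:
send_rows:
  rows: "0 0 0 0 0.0833 0 -0.3;0 0 0 0 0.15 0 -0.3;0 0 0 0 0.15 0 -0.3"

```text
time: 22.08
eef_pos: [0.516, -0.4726, 0.1963]
tcp_rot: [1.0, 0.011, -0.0, 0.0]
contact_force: [0.4, -0.1, 0.2]
opening: 0.35
finger_force: 0.0
```

Run:
```python
from h import *
delta()
p=shot('top')
i=cv2.cvtColor(p['color'],cv2.COLOR_RGB2BGR)[90:280,90:450]
cv2.imwrite('pics/fin.png',cv2.resize(i,None,fx=2.2,fy=2.2,interpolation=cv2.INTER_CUBIC))
for n in 'probe_short probe_middle probe_long'.split():
    for d in ctrl.look_for(p,n)[:2]: print(n,round(d['p'],2),c2w(p,d['position']).round(3))
```

```text
22.07 tcp [ 0.516  -0.4726  0.1963] yaw 1.28 tilt 0.02 open 0.35 F [ 0.4 -0.1  0.2] ff 0.0
probe_short 0.81 [0.504 0.256 0.015]
probe_middle 0.65 [ 0.508 -0.13   0.017]
probe_middle 0.17 [0.606 0.415 0.01 ]
probe_long 0.72 [ 0.499 -0.005  0.017]
```

View pics/fin.png

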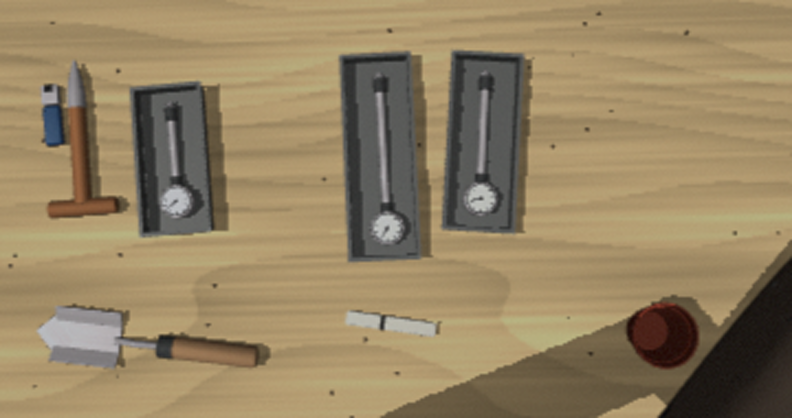

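All three probes lie centred in their trays: dials at crop pixels (178,201), (388,228) and (481,199), tips clear of the walls. The dibber, lighter, trowel and pot are where they started, and the gripper touches nothing. I'll hand the job in.

```bash
python3 -c "
from plant import ctrl
print(ctrl.sign_off())"
```

```text
the job is handed in; nothing more can be done
None
```

I handed the job in with each probe lying in the tray of its own length and the dibber, lighter, trowel and pot unmoved in the last picture; the hand-in reported no verdict.

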